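# Glaze test tiles in a row from light to dark

## Robot

A 7-joint arm with a two-finger parallel gripper is mounted at the origin on a cart in front of the work surface, level with it; the furniture and walls round the work are solid. World frame = base frame: x ahead of the robot, y to its left, z up, the work surface at z = 0. Lengths are in m, angles in degrees, forces in N, time in s.
With the tool pointing down it reaches from about 0.4 to 0.85 m from the base axis. Payload 4.5 kg.
Tool frame: the origin (TCP) lies on the centre line of the jaws, within the pads' length; the fingertips stand r.tips_ahead ahead of it and the grasp point (between the pads) lies 8 mm behind it (r.tips_ahead is the distance from the TCP to the fingertips, in m); z points along the fingers, y is the line along which they close (so a half turn about z gives the same grasp; the last joint's range is limited). The gripper opens to 85 mm and grips with 20 to 120 N. Pads are 22 mm wide; open, the fingers measure 114 mm over their backs; the gripper's body (76 mm by 85 mm) begins 54 mm behind the grasp point. The pads swing forward as they close: fully open they stand 13 mm farther back than shut.
Start: joints at [69.087, 39.483, -11.15, 89.685, 9.013, 51.709, -12.324], TCP at [0.243, -0.576, 0.242] pointing down, gripper open.
Joint ranges: [-172.22, 172.22], [-26.19, 119.32], [-84.43, 86.54], [7.71, 146.69], [-57.33, 237.33], [2.42, 119.75], [-152.13, 152.13]. Speed limits (degrees/s): [147.25, 147.25, 180, 180, 180, 180, 180].

## Interface

Orientations are given as a 3x3 rotation matrix whose columns are the frame's x, y, z axes.
In Python, from cell import r, cams gives the robot as it stands. Calls block until the motion is done:
- r.reach(position, orientation): joint-space move of the TCP to a pose.
- r.movel(position, ori=None, velocity=0.15, force_limit=None): straight line of the TCP; ori=None keeps the orientation; velocity is the mean speed in m/s. With force_limit (N) it stops when the force on the tool has changed by that much, and returns True; else False.
- r.move_j(angles): joint-space move.
- r.move_gripper(opening, newtons=None): opening from 0.0 (shut) to 1.0 (fully open); newtons is the grip in N (None keeps the last); returns when the fingers have stopped.
- r.dwell(seconds).
- r.solve_ik(position, orientation): joint angles nearest the present ones, or None.
- cams.snapshot(name): name is "scene" or "side" or "wrist"; returns a dict with "color" (480x640x3 uint8, red, green, blue), "z_map" (480x640 float32, m along the optical axis (not along the pixel's ray), 0 where there is no reading), "intrinsics" (3x3 intrinsics, pixels), "k1" (the pictures are not rectified: a ray, as slopes to the right and down, at radius r is drawn at 1 + k1 r^2 times it, then the intrinsics apply), "world_from_camera" (4x4, takes a point from camera to world coordinates); the wrist camera has in their place "mount" (4x4, takes a point from camera to tool coordinates, whose origin is the TCP and whose axes are the flange's). Camera axes: x right, y up, looking along -z (the intrinsics and any distortion apply to the point x, -y, -z); pixel columns grow to the right and rows downward; lengths in m; the calibration is good to about 2 mm. A picture is of the moment at which its call begins: read the wrist's pose just before it.
A pose or a line that the arm cannot do raises r.MotionError and nothing moves.
- r.job_done(): hands the job in; it is judged then, once.
Readings, each from a call of its own:
- r.current_clock(): time.
- r.current_joints(): joint angles.
- r.current_joint_velocities(): joint speeds.
- r.current_effort(): joint torques, N m.
- r.current_position(): TCP position.
- r.current_orientation(): TCP orientation.
- r.current_contact_force(): force on the tool from outside, world axes, zero at the start.
- r.current_moment(): the same for the moment, N m.
- r.current_grip_width(): opening from 0.0 (shut) to 1.0 (fully open).
- r.current_gripper_force(): force on a finger pad.
Only numpy, scipy, OpenCV 4.12 (cv2) and the standard library are available. Lean on these libraries where they do the work, as an engineer would, in place of code of your own. Each camera call takes 0.05 s, during which the arm holds its last target. There are 200 camera calls.

## Task

Lay the four glaze test tiles on the grey pads of the wooden sample board, one to a pad, from light to dark: cream next to the white disc, then rust brown, then dark green, and navy next to the black disc. Each tile lies flat, glaze up, centred on its pad to about a centimetre, with its long side squared up along the row.

Things in the scene. Friction and masses are not known exactly. Their poses are not given: they have to be found in the camera images.
- tile_cream_center (a point): Centre (half-way up, 3 mm above its underside) of the loose cream (pale beige) glaze test tile: a flat tile, 72 x 45 mm and 6.5 mm thick, about 50 g, lying glaze up; pale clay shows at its edges and at one short end. x runs along the 72 mm side, y along the 45 mm side, z up out of the glaze. Which short end points where does not matter.
- tile_rust_center (a point): Centre (half-way up, 3 mm above its underside) of the loose rust-brown (orange-brown) glaze test tile: a flat tile, 72 x 45 mm and 6.5 mm thick, about 50 g, lying glaze up; pale clay shows at its edges and at one short end. x runs along the 72 mm side, y along the 45 mm side, z up out of the glaze. Which short end points where does not matter.
- tile_green_center (a point): Centre (half-way up, 3 mm above its underside) of the loose dark green (teal) glaze test tile: a flat tile, 72 x 45 mm and 6.5 mm thick, about 50 g, lying glaze up; pale clay shows at its edges and at one short end. x runs along the 72 mm side, y along the 45 mm side, z up out of the glaze. Which short end points where does not matter.
- tile_navy_center (a point): Centre (half-way up, 3 mm above its underside) of the loose navy (near-black blue) glaze test tile: a flat tile, 72 x 45 mm and 6.5 mm thick, about 50 g, lying glaze up; pale clay shows at its edges and at one short end. x runs along the 72 mm side, y along the 45 mm side, z up out of the glaze. Which short end points where does not matter.
- pad_a_top (a point): Centre of the top face of grey rubber pad a, fixed on the wooden sample board: 60 mm long, 32 mm wide, 6 mm thick, its top 18 mm above the table. y runs along the pad's 60 mm length and along the row, x across the row, z up. The four pads stand in one row in the order a, b, c, d, 82 mm from centre to centre, on a strip of wood (392 x 80 x 12 mm). A tile laid on its pad, long side along the row, overhangs the pad by 6 mm all round.
- pad_b_top (a point): Centre of the top face of grey rubber pad b, fixed on the wooden sample board: 60 mm long, 32 mm wide, 6 mm thick, its top 18 mm above the table. y runs along the pad's 60 mm length and along the row, x across the row, z up. The four pads stand in one row in the order a, b, c, d, 82 mm from centre to centre, on a strip of wood (392 x 80 x 12 mm). A tile laid on its pad, long side along the row, overhangs the pad by 6 mm all round.
- pad_c_top (a point): Centre of the top face of grey rubber pad c, fixed on the wooden sample board: 60 mm long, 32 mm wide, 6 mm thick, its top 18 mm above the table. y runs along the pad's 60 mm length and along the row, x across the row, z up. The four pads stand in one row in the order a, b, c, d, 82 mm from centre to centre, on a strip of wood (392 x 80 x 12 mm). A tile laid on its pad, long side along the row, overhangs the pad by 6 mm all round.
- pad_d_top (a point): Centre of the top face of grey rubber pad d, fixed on the wooden sample board: 60 mm long, 32 mm wide, 6 mm thick, its top 18 mm above the table. y runs along the pad's 60 mm length and along the row, x across the row, z up. The four pads stand in one row in the order a, b, c, d, 82 mm from centre to centre, on a strip of wood (392 x 80 x 12 mm). A tile laid on its pad, long side along the row, overhangs the pad by 6 mm all round.
- disc_white: Flat round white disc, 26 mm across and 5 mm high, fixed on the sample board beyond one end of the row of pads, 55 mm from the centre of the nearest pad (pad a or pad d); origin at the centre of its underside. It marks the light end of the row.
- disc_black: Flat round black disc, 26 mm across and 5 mm high, fixed on the sample board beyond one end of the row of pads, 55 mm from the centre of the nearest pad (pad a or pad d); origin at the centre of its underside. It marks the dark end of the row.

How it is judged (in metres and radians):
At the end, for the whole second after the job is handed in: From the pad next to the white disc to the pad next to the black disc lie the cream, rust-brown, dark green and navy tiles, one on each pad: each centre within 12 mm of its pad's centre, flat on the pad (within 0.1 rad), glaze up, the long side within 0.21 rad of the row; all released and at rest (((horizontal distance between disc_white and pad_a_top below 0.08 m and horizontal distance between tile_cream_center and pad_a_top below 0.012 m and z of tile_cream_center in the frame of pad_a_top between 0 and 0.007 m and angle between the x axis of tile_cream_center and the y axis of pad_a_top, either way round below 0.21 rad and angle between each of tile_cream_center, tile_rust_center, tile_green_center, tile_navy_center's own z axis and vertical below 0.1 rad and horizontal distance between tile_rust_center and pad_b_top below 0.012 m and z of tile_rust_center in the frame of pad_b_top between 0 and 0.007 m and angle between the x axis of tile_rust_center and the y axis of pad_b_top, either way round below 0.21 rad and horizontal distance between tile_green_center and pad_c_top below 0.012 m and z of tile_green_center in the frame of pad_c_top between 0 and 0.007 m and angle between the x axis of tile_green_center and the y axis of pad_c_top, either way round below 0.21 rad and horizontal distance between tile_navy_center and pad_d_top below 0.012 m and z of tile_navy_center in the frame of pad_d_top between 0 and 0.007 m and angle between the x axis of tile_navy_center and the y axis of pad_d_top, either way round below 0.21 rad) or (horizontal distance between disc_white and pad_d_top below 0.08 m and horizontal distance between tile_cream_center and pad_d_top below 0.012 m and z of tile_cream_center in the frame of pad_d_top between 0 and 0.007 m and angle between the x axis of tile_cream_center and the y axis of pad_d_top, either way round below 0.21 rad and angle between each of tile_cream_center, tile_rust_center, tile_green_center, tile_navy_center's own z axis and vertical below 0.1 rad and horizontal distance between tile_rust_center and pad_c_top below 0.012 m and z of tile_rust_center in the frame of pad_c_top between 0 and 0.007 m and angle between the x axis of tile_rust_center and the y axis of pad_c_top, either way round below 0.21 rad and horizontal distance between tile_green_center and pad_b_top below 0.012 m and z of tile_green_center in the frame of pad_b_top between 0 and 0.007 m and angle between the x axis of tile_green_center and the y axis of pad_b_top, either way round below 0.21 rad and horizontal distance between tile_navy_center and pad_a_top below 0.012 m and z of tile_navy_center in the frame of pad_a_top between 0 and 0.007 m and angle between the x axis of tile_navy_center and the y axis of pad_a_top, either way round below 0.21 rad)) and linear speed of each of tile_cream, tile_rust, tile_green, tile_navy below 0.02 m/s); the robot touches nothing.
It also fails if it takes over 90 s, if anything falls off the work surface, if the arm or the gripper's body presses on something with over 40 N, if the wrist force passes 120 N, or if a joint passes its speed limit or range.

## Working session

There is one attempt and no reset: what is moved stays moved. The work goes in short steps, each a Python script; the robot and the scene stay as the last script left them, time stands still between calls to the robot, and variables do not carry over. Pictures are saved under pics/ and viewed, at most 14 in all, crops included, and the job is handed in when it is done.

```bash
ls; mkdir -p pics; python3 - <<'E'
from cell import r,cams
import cv2
print(r.tips_ahead,r.current_clock(),r.current_orientation())
for n in("scene","side"):
    s=cams.snapshot(n);cv2.imwrite(f"pics/{n}0.png",s["color"][:,:,::-1]);print(n,s["intrinsics"],s["k1"],s["world_from_camera"])
s=cams.snapshot("wrist");print(s["mount"],s["intrinsics"],s["k1"])
E
```

```text
pics
0.011 0.0 [[ 9.21507478e-01  3.88359681e-01 -8.52218687e-04]
 [ 3.88360597e-01 -9.21505901e-01  1.70926136e-03]
 [-1.21516351e-04 -1.90606529e-03 -9.99998176e-01]]
scene [[577.94532831   0.         322.82362822]
 [  0.         577.94532831 234.39328801]
 [  0.           0.           1.        ]] -0.05409818561565685 [[-0.75273893  0.4358789  -0.49334946  0.00707714]
 [-0.6581746  -0.51398915  0.5501103   0.73553646]
 [-0.0137948   0.73879953  0.67378406  0.7771026 ]
 [ 0.          0.          0.          1.        ]]
side [[513.11746881   0.         318.20820152]
 [  0.         513.11746881 240.55992728]
 [  0.           0.           1.        ]] 0.02113158241027113 [[ 0.99997344  0.00121471  0.00718651  0.52667787]
 [ 0.00507708  0.59133935 -0.80640684 -0.55360253]
 [-0.00522921  0.80642191  0.59131748  0.54786302]
 [ 0.          0.          0.          1.        ]]
[[-4.05258657e-04  9.44449335e-01  3.28656796e-01  8.46795383e-02]
 [ 9.99999785e-01  5.51975611e-04 -3.53117386e-04  9.52981257e-05]
 [-5.14912016e-04  3.28656582e-01 -9.44449356e-01 -1.31980532e-01]
 [ 0.00000000e+00  0.00000000e+00  0.00000000e+00  1.00000000e+00]] [[383.78190009   0.         319.4105906 ]
 [  0.         383.78190009 236.47883462]
 [  0.           0.           1.        ]] -0.07051659626528553
```

View pics/scene0.png

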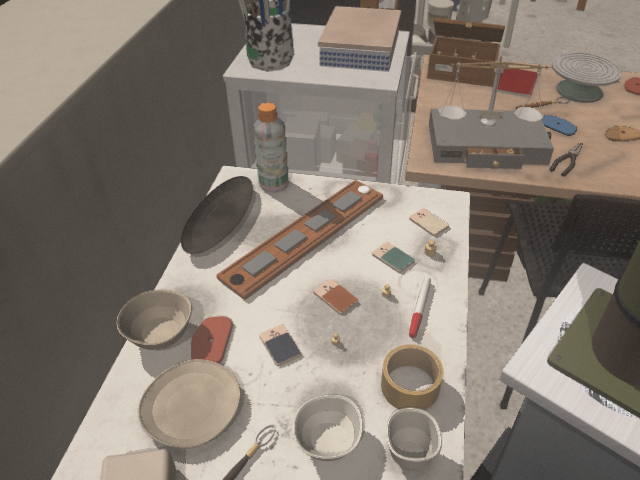

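View pics/side0.png

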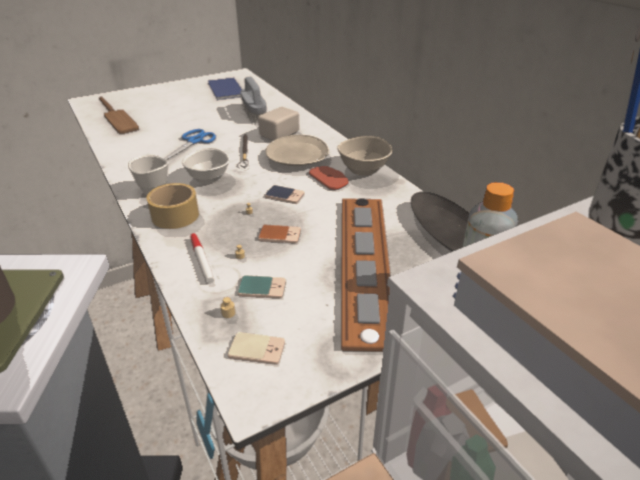

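Scene view: the white disc is at (364,190) and black at (237,280), with the pads in a row between them. The tiles are cream (430,221), green (394,257), rust (336,297) and navy (281,345). Small brass pieces stand next to each tile. The side view shows the same layout, with pads at (363,217), (365,243), (367,273) and (368,308).

```bash
cat > h.py <<'E'
import numpy as np, cv2
from cell import r,cams
def cast(s,uv,z,T=None):
    "pixels -> world points on plane z"
    T=s["world_from_camera"] if T is None else T
    p=cv2.undistortPoints(np.float64(uv).reshape(-1,1,2),s["intrinsics"],np.array([s["k1"],0,0,0]))[:,0]
    d=np.c_[p[:,0],-p[:,1],-np.ones(len(p))]@T[:3,:3].T
    return T[:3,3]+d*((z-T[2,3])/d[:,2])[:,None]
def wrist():
    T=np.eye(4);T[:3,:3]=r.current_orientation();T[:3,3]=r.current_position()
    s=cams.snapshot("wrist");s["world_from_camera"]=T@s["mount"];return s
def flood(img,seed,tol=14):
    m=np.zeros((482,642),np.uint8)
    cv2.floodFill(cv2.GaussianBlur(img,(3,3),0).copy(),m,tuple(seed),0,(tol,)*3,(tol,)*3,cv2.FLOODFILL_MASK_ONLY|cv2.FLOODFILL_FIXED_RANGE|(255<<8)|4)
    return m[1:-1,1:-1]
def rect(s,mask,z):
    c=max(cv2.findContours(mask,cv2.RETR_EXTERNAL,cv2.CHAIN_APPROX_NONE)[0],key=cv2.contourArea)
    w=cast(s,c[:,0].astype(float),z)[:,:2]
    (cx,cy),(a,b),t=cv2.minAreaRect((w*1000).astype(np.float32))
    if a<b:a,b,t=b,a,t+90
    return np.array([cx,cy,a,b,(t+90)%180-90]).round(1)
E
python3 - <<'E'
from h import *
S={"scene":dict(cream=(428,220),green=(396,258),rust=(341,297),navy=(285,346),p1=(347,202),p2=(318,221),p3=(291,239),p4=(261,262),white=(364,190),black=(237,280),br1=(431,249),br2=(387,293),br3=(336,342)),
"side":dict(cream=(250,346),green=(260,286),rust=(277,233),navy=(280,192),p1=(368,308),p2=(367,273),p3=(365,243),p4=(363,217),white=(370,336),black=(362,202),br1=(228,312),br2=(240,254),br3=(249,210))}
for n,d in S.items():
    s=cams.snapshot(n)
    for k,uv in d.items():
        z={'p':.018,'w':.017}.get(k[0],.0065)
        if k in("black",):z=.017
        if k[:2]=="br": print(n,k,cast(s,[uv],.01)[0].round(3));continue
        print(n,k,rect(s,flood(s["color"],uv),z))
    cv2.imwrite(f"pics/{n}z.png",cv2.resize(s["color"][170:400,190:470] if n=="scene" else s["color"][170:370,210:420],None,fx=2.7,fy=2.6,interpolation=cv2.INTER_CUBIC)[:600,:800,::-1])
E
```

```text
scene cream [436.2 -65.3  67.8  43.   -9.5]
scene green [419.5  65.5  48.1  37.8  -4.9]
scene rust [439.2 212.5  49.1  40.6  -6.5]
scene navy [441.8 355.5  46.5  40.5 -19.9]
scene p1 [595.8   3.7  56.5  27.9  88. ]
scene p2 [598.9  95.   39.2  27.9  88. ]
scene p3 [601.7 168.1  57.5  28.2  87.7]
scene p4 [604.5 250.   57.2  28.3  88.2]
scene white [592.9 -48.8  17.3  13.9  40.2]
scene black [603.4 305.4  22.1  19.8  40.5]
scene br1 [0.384 0.007 0.01 ]
scene br2 [0.381 0.152 0.01 ]
scene br3 [0.38  0.292 0.01 ]
side cream [437.  -60.1  73.3  47.4  -9.7]
side green [ 4.196e+02  6.640e+01  4.620e+01  3.630e+01 -3.000e-01]
side rust [438.3 212.   46.6  36.2  -5.5]
side navy [439.3 353.9  42.4  32.1 -21.1]
side p1 [594.8   2.   53.9  28.1  88.4]
side p2 [598.   93.7  35.9  28.8  89.9]
side p3 [600.6 166.7  55.9  27.9  89.5]
side p4 [603.6 247.3  54.4  26.3  86.9]
side white [594.  -53.   20.6  17.8 -35.1]
side black [ 6.039e+02  2.972e+02  1.790e+01  1.470e+01 -2.000e-01]
side br1 [0.387 0.    0.01 ]
side br2 [0.386 0.141 0.01 ]
side br3 [0.386 0.28  0.01 ]
```

View pics/sidez.png

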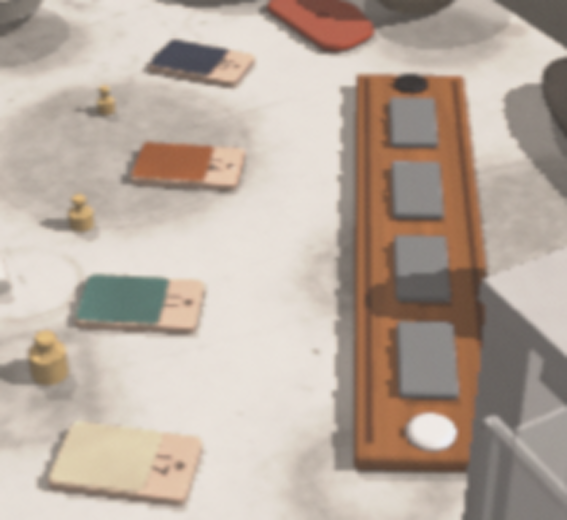

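The side zoom shows each tile with its bare clay end towards +x, and the brass weights clear at x≈0.385. The board is flat enough around the pads. Next I'll hover over cream and look from close by, checking IK for the pick and place poses first.

```bash
cat >> h.py <<'E'
def ori(deg):
    a=np.radians(deg);c,s=np.cos(a),np.sin(a)
    return np.array([[c,s,0],[s,-c,0],[0,0,-1.]])
TILES=dict(cream=(.438,-.063,-9.6),green=(.431,.065,-3),rust=(.451,.211,-6),navy=(.453,.350,-20))
ROW=88.
PADS=dict(cream=(.5955,.003),rust=(.598,.0855),green=(.601,.167),navy=(.604,.249))
E
python3 - <<'E'
from h import *
for k,(x,y,a) in TILES.items():
    for b in(a,a+180):
        q=r.solve_ik([x,y,.012],ori(b));print(k,"pick",round(b),None if q is None else np.round(q))
for k,(x,y) in PADS.items():
    for b in(ROW,ROW-180):
        q=r.solve_ik([x,y,.03],ori(b));print(k,"place",b,None if q is None else np.round(q))
x,y,a=TILES["cream"]
r.reach([x,y,.14],ori(a))
s=wrist();cv2.imwrite("pics/w1.png",s["color"][:,:,::-1])
np.save("w1z.npy",s["z_map"]);print(r.current_clock(),r.current_joints())
E
```

```text
cream pick -10 [  4.  54.  -2. 129. 145.   3. 118.]
cream pick 170 [ 40.  75. -72. 127.  88.  67.  -3.]
green pick -3 [ -8.  54. -11. 129. 107.   9. 146.]
green pick 177 [ 24.  75. -72. 128.  88.  67. -14.]
rust pick -6 [-36.  55.  10. 120. -54.  10. -73.]
rust pick 174 [-30.  54.  -1. 119.   7.   7.  47.]
navy pick -20 [ -56.   59.   25.  107.  -55.   26. -101.]
navy pick 160 [-49.  57.  11. 107. -30.  19.  56.]
cream place 88.0 [  4.  55. -15. 102.  28.  26. -33.]
cream place -92.0 [ -17.   58.   23.  103.  -44.   28. -147.]
rust place 88.0 [ -5.  56. -13. 100.  24.  27. -37.]
rust place -92.0 [ -27.   59.   28.  102.  -49.   32. -150.]
green place 88.0 [-13.  56. -11.  97.  20.  29. -40.]
green place -92.0 [ 13.  76. -72.  95.  77.  71. 100.]
navy place 88.0 [-20.  58. -12.  91.  19.  33. -45.]
navy place -92.0 [  5.  76. -72.  90.  76.  73.  98.]
2.3083 [  0.94572974  37.64420527   2.16967673 126.19139037  -4.67141042
  16.19428221 -92.54335531]
```

View pics/w1.png

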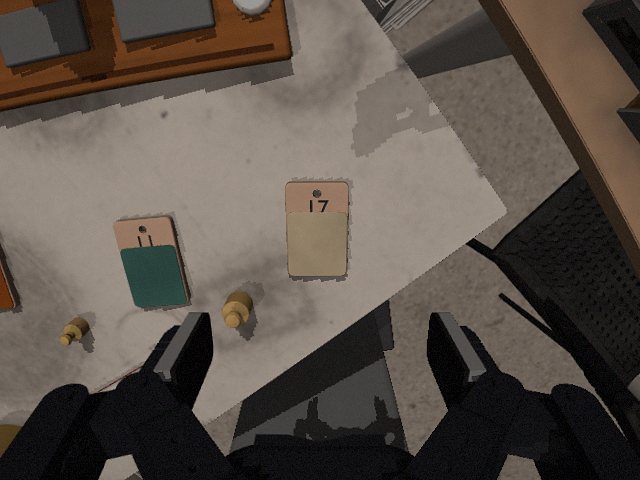

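The wrist view shows cream at (318,229), upright in the picture and square to the jaws. Green is at (150,262), with a brass weight between them at (236,308), and the board is at top left.

```bash
cat >> h.py <<'E'
def tile(s,x,y):
    "full tile rect from saturation mask, component nearest guess (m)"
    hsv=cv2.cvtColor(s["color"],cv2.COLOR_RGB2HSV)
    m=(hsv[...,1]>50).astype(np.uint8)*255
    m=cv2.morphologyEx(m,cv2.MORPH_OPEN,np.ones((3,3)));m=cv2.morphologyEx(m,cv2.MORPH_CLOSE,np.ones((9,9)))
    out=[]
    for c in cv2.findContours(m,cv2.RETR_EXTERNAL,cv2.CHAIN_APPROX_NONE)[0]:
        if cv2.contourArea(c)<1500: continue
        w=cast(s,c[:,0].astype(float),.0065)[:,:2]
        (cx,cy),(a,b),t=cv2.minAreaRect((w*1000).astype(np.float32))
        if a<b:a,b,t=b,a,t+90
        out.append((np.hypot(cx-1000*x,cy-1000*y),cx/1000,cy/1000,a,b,(t+90)%180-90))
    return np.round(min(out)[1:],4)
E
python3 - <<'E'
from h import *
s=wrist()
hsv=cv2.cvtColor(s["color"],cv2.COLOR_RGB2HSV)
for k,p in dict(glaze=(318,245),clay=(300,195),table=(250,200),table2=(400,230),navyish=(155,280)).items(): print(k,hsv[p[1],p[0]])
print(tile(s,*TILES["cream"][:2]),tile(s,*TILES["green"][:2]))
E
```

```text
glaze [ 18  73 143]
clay [ 12  86 152]
table [ 15  39 158]
table2 [ 18  34 152]
navyish [83 89 66]
[ 4.35800e-01 -6.19000e-02  7.28690e+01  4.50924e+01 -9.57160e+00] [ 4.31400e-01  6.59000e-02  7.36659e+01  4.72961e+01 -4.08150e+00]
```

Both tiles measure very close to 72x45, so the mask works. Picking and placing cream.

```bash
cat >> h.py <<'E'
def best(p,angs):
    q0=np.array(r.current_joints());c=[]
    for a in angs:
        q=r.solve_ik(p,ori(a))
        if q is not None:c.append((np.abs(np.array(q)-q0).max(),a))
    return min(c)[1]
def pick(x,y,a):
    r.move_gripper(.64)
    p=[x,y,.05]; a=best(p,(a,a+180)); r.reach(p,ori(a))
    r.movel([x,y,.02],velocity=.1)
    hit=r.movel([x,y,-.004],velocity=.03,force_limit=4)
    zt=r.current_position()[2]
    r.movel([x,y,zt+.0025],velocity=.03)
    r.move_gripper(.3,35)
    zg=r.current_position()[2]
    print("touch",hit,round(zt,4),"grip w",round(r.current_grip_width(),3),"F",round(r.current_gripper_force(),1))
    r.movel([x,y,.09],velocity=.2)
    print("lifted w",round(r.current_grip_width(),3));return zg
def place(x,y,zg):
    p=[x,y,.09]; r.reach(p,ori(best(p,(ROW,ROW-180))))
    r.movel([x,y,zg+.023],velocity=.12)
    hit=r.movel([x,y,zg+.0145],velocity=.02,force_limit=4)
    print("place",hit,round(r.current_position()[2]-zg,4))
    r.move_gripper(.66)
    r.movel([x,y,.11],velocity=.2)
    print("t",r.current_clock())
E
python3 - <<'E'
from h import *
zg=pick(.4358,-.0619,-9.57); place(*PADS["cream"],zg)
x,y,a=TILES["green"]
p=[.575,.03,.16];r.reach(p,ori(best(p,(-92,))))
s=wrist();cv2.imwrite("pics/w2.png",s["color"][:,:,::-1])
print(r.current_clock())
E
```

```text
Traceback (most recent call last):
  File "h.py", line 50, in pick
    r.movel([x,y,.02],velocity=.1)
    ~~~~~~~^^^^^^^^^^^^^^^^^^^^^^^
cell.MotionError: the arm cannot follow that straight line within its joint ranges
```

```bash
python3 - <<'E'
from h import *
print(np.round(r.current_joints()),r.current_position(),r.current_clock())
for k,(x,y,a) in TILES.items():
  for b in(a,a+180,a-8,a+8):
    for z in (.06,.012,-.004):
      q=r.solve_ik([x,y,z],ori(b));print(k,round(b),z,None if q is None else np.round(q))
E
```

```text
[   3.   49.   -2.  129.   27.    3. -125.] [ 0.43597966 -0.06209316  0.0500719 ] 3.375
cream -10 0.06 [   4.   48.   -3.  128.   27.    5. -125.]
cream -10 0.012 [ -1.  54.   5. 129. 234.   5.  29.]
cream -10 -0.004 [  2.  56.   1. 129. 192.   5.  71.]
cream 170 0.06 [ 13.  48. -17. 128.  68.  14.  14.]
cream 170 0.012 [  5.  54.  -4. 129. 124.   4. -41.]
cream 170 -0.004 [  5.  56.  -5. 128. 138.   6. -55.]
cream -18 0.06 [   4.   48.   -2.  128.   23.    4. -129.]
cream -18 0.012 [ -1.  54.   5. 129. 234.   5.  21.]
cream -18 -0.004 [  2.  56.   1. 129. 192.   5.  63.]
cream -2 0.06 [   4.   48.   -3.  128.   31.    5. -121.]
cream -2 0.012 [ -1.  54.   5. 129. 234.   5.  37.]
cream -2 -0.004 [  2.  56.   1. 129. 192.   5.  79.]
green -3 0.06 [ -13.   47.   -3.  129.   35.    4. -143.]
green -3 0.012 [-15.  54.   1. 130. 194.   4.  58.]
green -3 -0.004 [-15.  56.   1. 130. 189.   6.  63.]
green 177 0.06 [ 24.  67. -72. 128.  81.  63. -11.]
green 177 0.012 [ -8.  54. -11. 129. 107.   9. -34.]
green 177 -0.004 [ -8.  56. -11. 129. 117.  10. -44.]
green -11 0.06 [ -13.   48.   -3.  1
[... 954 characters left out ...]
    5. -109.]
navy -20 0.06 [ -43.   51.    1.  106.   -2.   23. -150.]
navy -20 0.012 [ -43.   56.    1.  107.   -3.   18. -150.]
navy -20 -0.004 [ -43.   58.    1.  106.   -3.   16. -149.]
navy 160 0.06 [-13.  62. -56. 105.  66.  53. -31.]
navy 160 0.012 [-16.  64. -48. 105.  68.  46. -32.]
navy 160 -0.004 [-21.  63. -39. 105.  65.  38. -30.]
navy -28 0.06 [ -50.   52.   13.  107.  -26.   24. -136.]
navy -28 0.012 [ -50.   57.   13.  107.  -34.   20. -129.]
navy -28 -0.004 [ -50.   59.   13.  107.  -37.   19. -126.]
navy -12 0.06 [ -43.   51.    1.  106.   -2.   23. -142.]
navy -12 0.012 [ -43.   56.    1.  107.   -3.   18. -142.]
navy -12 -0.004 [ -43.   58.    1.  106.   -3.   16. -141.]
```

Cream is close in, so the forearm is nearly vertical and joint 6 sits at its lower limit. I'll turn the gripper half a turn into the elbow-out family, which has joint 6 well clear, after checking there is free space on that side.

```bash
python3 - <<'E'
from h import *
for n in("scene","side"):
    s=cams.snapshot(n);v,u=np.mgrid[0:480:2,0:640:2];z=s["z_map"][::2,::2]
    p=cv2.undistortPoints(np.c_[u.ravel(),v.ravel()].astype(float).reshape(-1,1,2),s["intrinsics"],np.array([s["k1"],0,0,0]))[:,0]
    zz=z.ravel();P=np.c_[p[:,0]*zz,-p[:,1]*zz,-zz]@s["world_from_camera"][:3,:3].T+s["world_from_camera"][:3,3]
    P=P[zz>0];P=P[(P[:,2]>.08)&(P[:,0]>-.5)&(P[:,0]<.8)&(P[:,1]<0)&(P[:,1]>-.8)]
    g={}
    for a in P: g.setdefault((round(a[0],1),round(a[1],1)),[]).append(a[2])
    print(n,{k:round(max(v),2) for k,v in sorted(g.items()) if len(v)>15})
x,y=.4358,-.0619
r.movel([x,y,.14]); r.reach([x,y,.12],ori(170.43))
print(np.round(r.current_joints()))
for z in(.06,.03,.012,-.003):print(z,np.round(r.solve_ik([x,y,z],ori(170.43))))
print(r.current_clock())
E
```

```text
scene {(np.float64(0.2), np.float64(-0.0)): np.float64(0.52), (np.float64(0.4), np.float64(-0.5)): np.float64(0.19), (np.float64(0.4), np.float64(-0.1)): np.float64(0.47), (np.float64(0.4), np.float64(-0.0)): np.float64(0.47), (np.float64(0.5), np.float64(-0.5)): np.float64(0.19), (np.float64(0.5), np.float64(-0.4)): np.float64(0.2), (np.float64(0.5), np.float64(-0.0)): np.float64(0.46), (np.float64(0.6), np.float64(-0.3)): np.float64(0.17), (np.float64(0.6), np.float64(-0.2)): np.float64(0.27), (np.float64(0.6), np.float64(-0.1)): np.float64(0.21), (np.float64(0.7), np.float64(-0.8)): np.float64(0.12), (np.float64(0.7), np.float64(-0.7)): np.float64(0.15), (np.float64(0.7), np.float64(-0.4)): np.float64(0.27), (np.float64(0.7), np.float64(-0.3)): np.float64(0.27), (np.float64(0.7), np.float64(-0.2)): np.float64(0.27), (np.float64(0.7), np.float64(-0.1)): np.float64(0.27), (np.float64(0.8), np.float64(-0.3)): np.float64(0.27), (np.float64(0.8), np.float64(-0.2)): np.float64(0.27), (np.float64(0.8), np.float64(-0.1)): np.float64(0.27), (np.float64(0.8), np.float64(-0.0)): np.float64(0
[... 351 characters left out ...]
64(0.6), np.float64(-0.1)): np.float64(0.21), (np.float64(0.7), np.float64(-0.4)): np.float64(0.23), (np.float64(0.7), np.float64(-0.3)): np.float64(0.27), (np.float64(0.7), np.float64(-0.2)): np.float64(0.27), (np.float64(0.7), np.float64(-0.1)): np.float64(0.27), (np.float64(0.8), np.float64(-0.3)): np.float64(0.27), (np.float64(0.8), np.float64(-0.2)): np.float64(0.27), (np.float64(0.8), np.float64(-0.1)): np.float64(0.27), (np.float64(0.8), np.float64(-0.0)): np.float64(0.21)}
[ 41.  58. -72. 125.  71.  59.   7.]
0.06 [ 39.  64. -67. 127.  81.  57.   0.]
0.03 [ 38.  67. -64. 127.  85.  56.  -2.]
0.012 [ 37.  69. -62. 127.  88.  56.  -4.]
-0.003 [ 36.  70. -61. 127.  90.  55.  -5.]
6.1667
```

```bash
python3 - <<'E'
from h import *
zg=pick(.4358,-.0619,170.43); print(zg,np.round(r.current_joints()),r.current_clock())
for k,(x,y) in PADS.items():
    for z in(.12,.03):print(k,z,np.round(r.solve_ik([x,y,z],ori(88))))
open("zg","w").write(str(zg))
s=cams.snapshot("side");cv2.imwrite("pics/s3.png",s["color"][:,:,::-1])
E
```

```text
touch True 0.0071 grip w 0.509 F 35.8
lifted w 0.513
0.009683730364657708 [ 40.  61. -69. 126.  76.  57.   3.] 8.7833
cream 0.12 [ 26.  59. -60.  99.  59.  59. -58.]
cream 0.03 [ 25.  67. -58. 101.  70.  56. -65.]
rust 0.12 [ 18.  59. -60.  98.  59.  60. -65.]
rust 0.03 [ 17.  68. -58.  99.  69.  57. -72.]
green 0.12 [ 10.  60. -60.  94.  58.  62. -70.]
green 0.03 [  9.  69. -59.  96.  68.  59. -76.]
navy 0.12 [  1.  62. -59.  89.  58.  64. -74.]
navy 0.03 [  1.  70. -59.  90.  67.  61. -79.]
```

View pics/s3.png

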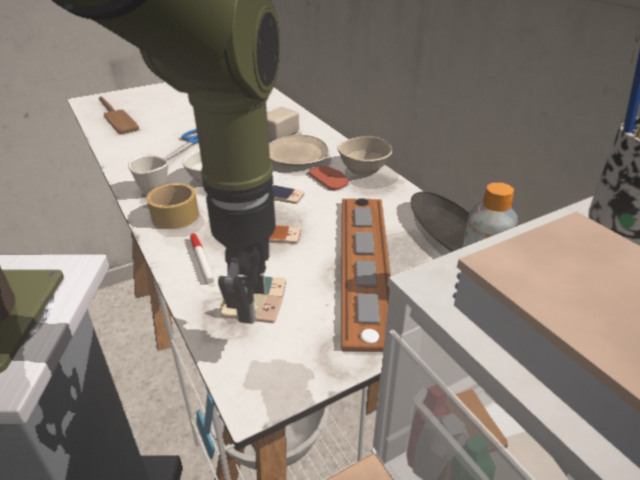

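The side view shows cream held level in the jaws at (255,305). The cabinet is close to the white end of the board, so I'll place with the elbow tucked in (joint 3 about -15°).

```bash
python3 - <<'E'
from h import *
zg=float(open("zg").read())
r.movel([.45,-.05,.13],velocity=.2)
r.move_j([4,44,-15,102,28,37,-33]); print(r.current_position().round(3))
for z in(.12,.03):print(np.round(r.solve_ik([*PADS["cream"],z],ori(88))))
place(*PADS["cream"],zg)
p=[.56,.045,.17];r.reach(p,ori(88)); print(np.round(r.current_joints()))
s=wrist();cv2.imwrite("pics/w3.png",s["color"][:,:,::-1])
print(r.current_clock())
E
```

```text
[ 0.591 -0.032  0.147]
[  6.  48. -20. 100.  25.  36. -30.]
[  4.  55. -16. 102.  30.  27. -34.]
place True 0.0181
t 12.3417
[  3.  41. -21. 105.  23.  38. -33.]
12.8167
```

View pics/w3.png

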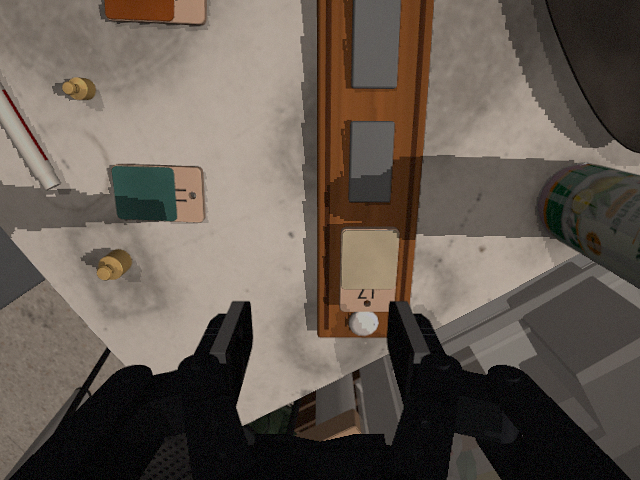

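The wrist view shows cream lying on pad a, spanning about (341,228) to (398,313). The white disc is at (364,323), pad b spans (349,121) to (393,203), and green is at (158,193).

```bash
python3 - <<'E'
from h import *
s=wrist()
t=cast(s,[(341,229),(398,229),(341,312),(396,312)],.0245)[:,:2];print("cream",t.mean(0).round(4),np.hypot(*(t[0]-t[1])),np.hypot(*(t[0]-t[2])))
b=cast(s,[(350,121),(394,122),(349,202),(392,203)],.018)[:,:2];print("padb",b.mean(0).round(4))
print("disc",cast(s,[(364,323)],.017)[0].round(4))
print(rect(s,flood(s["color"],(372,50),12),.018), "green",tile(s,*TILES["green"][:2]))
E
```

```text
cream [0.5965 0.0013] 0.043270912405823356 0.07165339001782622
padb [0.5984 0.0858]
disc [ 0.5936 -0.0496  0.017 ]
[601.3 167.5  52.4  29.6  88.4] green [ 4.31800e-01  6.80000e-02  7.32782e+01  4.54509e+01 -4.76130e+00]
```

Cream is within about 3 mm of its pad and the pad positions are confirmed. Rust next, then green, each with a quick close look before the grasp.

```bash
cat >> h.py <<'E'
SEED=dict(green=[24,60,-72,128,81,63,-11],rust=[7,62,-72,117,78,65,-20],navy=[-13,55,-56,105,66,53,-31])
def do(k):
    x,y,a=TILES[k]
    r.move_j(SEED[k]); r.reach([x,y,.13],ori(a+180))
    s=wrist(); x,y,L,W,a=tile(s,x,y); print(k,x,y,L,W,a,np.round(r.current_joints()))
    assert 69<L<77 and 42<W<49 and np.hypot(x-TILES[k][0],y-TILES[k][1])<.012
    zg=pick(x,y,a+180); assert r.current_grip_width()>.4
    print(np.round(r.solve_ik([*PADS[k],.09],ori(88))))
    place(*PADS[k],zg)
E
python3 - <<'E'
from h import *
do("rust")
s=wrist();cv2.imwrite("pics/w4.png",s["color"][:,:,::-1])
E
```

```text
rust 0.4485 0.2136 72.3927 45.177 -6.2695 [  8.  61. -75. 116.  68.  66. -15.]
touch True 0.0072 grip w 0.511 F 35.9
lifted w 0.514
[ 18.  63. -61.  99.  64.  61. -68.]
place True 0.0181
t 19.45
```

```bash
python3 - <<'E'
from h import *
do("green"); do("navy")
p=[.53,.10,.26];r.reach(p,ori(88))
s=wrist();cv2.imwrite("pics/w5.png",s["color"][:,:,::-1]);print(r.current_clock())
E
```

```text
green 0.43 0.0677 72.9186 44.575 -4.5812 [ 26.  59. -75. 126.  70.  61.  -4.]
touch True 0.0071 grip w 0.509 F 35.9
lifted w 0.508
[ 10.  63. -60.  95.  62.  61. -73.]
place True 0.0181
t 26.2917
navy 0.4499 0.3544 72.2997 45.0873 -20.3412 [-11.  56. -58. 103.  58.  57. -25.]
touch True 0.0072 grip w 0.514 F 35.9
lifted w 0.51
[ -4.  59. -44.  90.  49.  52. -68.]
place True 0.018
t 32.7833
33.7333
```

View pics/w5.png

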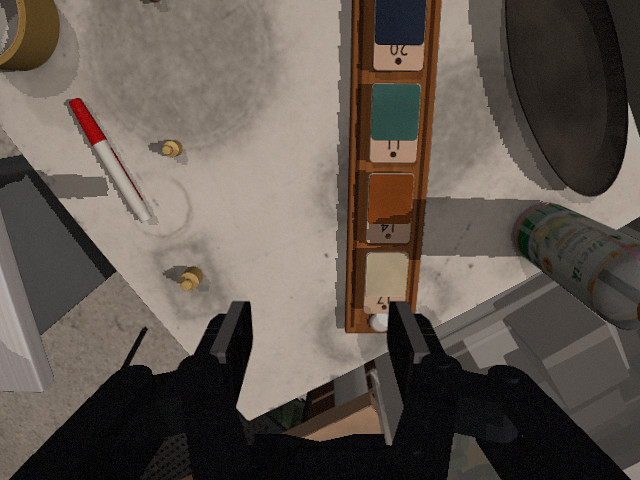

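The wrist view shows cream, rust, green and navy in order up the row, all square to the board. Centres are about (387,284), (390,208), (395,123) and (400,20). A quick numeric check before handing in.

```bash
python3 - <<'E'
from h import *
s=wrist()
for k,c in dict(cream=[(366,252),(410,252),(364,315),(406,315)],rust=[(369,173),(413,173),(367,243),(411,243)],green=[(372,83),(420,83),(370,162),(417,163)]).items():
    w=cast(s,c,.0245)[:,:2].mean(0);print(k,(1000*(w-PADS[k])).round(1))
e=cast(s,[(373,70),(424,71)],.0245)[:,:2].mean(0);print("navy",(1000*(e+.036*np.array([.035,.999])-PADS["navy"])).round(1))
s=cams.snapshot("side");cv2.imwrite("pics/s5.png",cv2.resize(s["color"][180:360,300:420],None,fx=3,fy=3)[:,:,::-1])
E
```

```text
cream [ 1.8 -0.8]
rust [ 0.9 -0.7]
green [ 0.5 -0.8]
navy [ 1.2 -0.5]
```

View pics/s5.png

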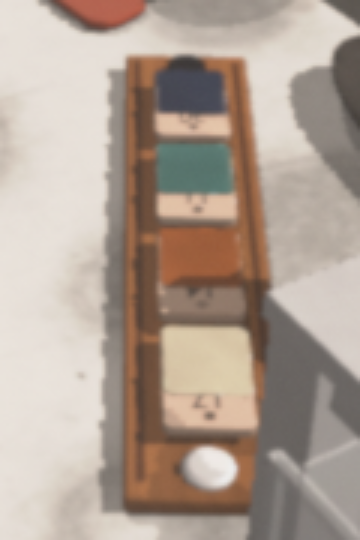

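The side crop shows all four tiles flat on their pads, with cream next to the white disc and navy next to the black disc.

```bash
python3 -c "
from cell import r
print(r.job_done())"
```

```text
the job is handed in; nothing more can be done
None
```

The four tiles lie flat on their pads, cream (white disc), rust, green, navy (black disc), each measured within about 2 mm of its pad centre; I handed the job in just under 34 s on the robot's clock, and no verdict was returned.

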